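# Show the painting pupil which brush, which well and which tree

### The arm

A 6-joint arm with a two-finger parallel gripper is mounted at the origin on the work surface. World frame = base frame: x ahead of the robot, y to its left, z up, the work surface at z = 0. Lengths are in m, angles in rad, forces in N, time in s.
With the tool pointing down it reaches from about 0.35 to 0.775 m from the base axis. Payload 5.5 kg.
Tool frame: the origin (TCP) lies between the finger pads; the fingertips stand 17 mm ahead of it and the grasp point (between the pads) lies 2 mm behind it (env.finger_overhang is the distance from the TCP to the fingertips, in m); z points along the fingers, y is the direction in which the jaws open and shut (so a half turn about z gives the same grasp; the last joint's range is limited). The gripper opens to 85 mm and grips with 20 to 120 N. Pads are 22 mm wide; open, the fingers measure 114 mm over their backs; the gripper's body (76 mm by 85 mm) begins 54 mm behind the grasp point. The pads swing forward as they close: fully open they stand 13 mm farther back than shut.
Start: joints at [-1.324, 0.313, 0.046, 1.304, 0, 1.431], TCP at [0.217, -0.533, 0.248] pointing down, gripper open.
Joint ranges: [-2.76, 2.76], [-0.86, 1.69], [-1.03, 1.26], [-2.2, 2.34], [-1.47, 1.5], [-3.14, 3.14]. Speed limits (rad/s): [2.57, 2.57, 3.14, 3.14, 3.14, 3.14].

### API

Orientations are given as a unit quaternion [w, x, y, z].
In Python, from workcell import env gives the robot as it stands. The module is installed in compiled form; this text tells all that it offers.
- The arm moves only by the tool arm_command, never from a script. Its argument "moves" is a list of rows, each a list of 5 numbers: the closure, from 0 (fully open) to 1 (shut), then the shift along the tool's x, y, z in mm, then the turn about the tool's z in rad. In form: [[fingers, dx, dy, dz, turn], ...]. A call has 1 to 12 rows; each row is the pose to reach, as a shift and turn from the pose commanded when the call began, along the tool's axes at that moment; what a row does not reach only later rows make up. A row lasts 1/10 s, in which the tool goes at most 50 mm and 8.59 degrees, less where a joint would pass 70% of its speed; a pose out of reach is approached as far as the arm can. A call with a gripper value outside its range is refused whole. The fingers move at their own pace and stop on an object; "squeeze" is the grip in N (left out, the last holds). Time passes only in rows, so rows that repeat a pose let the fingers close. It gives the time, the measured TCP pose, the force and the opening at its end, in the units of the state.
- env.get_state(): the state, without advancing time (a new reading comes with each control period).
- env.read_camera(name): name is "side" or "top" or "wrist"; returns (picture, depth): 420x560x3 uint8, blue, green, red; 420x560 float32, m along the optical axis (not along the pixel's ray), 0 where there is no reading.
- env.get_calibration(name): a dict with "fx", "fy", "cx", "cy" (pixels), "pose" (4x4, takes a point from camera to world coordinates). Camera axes: x right, y down, z forward; pixel columns grow to the right and rows downward; lengths in m; the calibration is good to about 2 mm. A picture is of the moment at which its call begins: read the wrist's pose just before it. get_calibration takes no time and is no camera call; for the wrist camera it gives the pose at the moment of the call.
- env.hand_in(): hands the job in, once; it reports no verdict.
The state is a dict: "clock": time; "joint_pos": joint angles; "qvel": joint speeds; "tau": joint torques, N m; "tcp_pos": TCP position; "orientation": TCP orientation; "wrist_force": force on the tool from outside, world axes, zero at the start; "ft_torque": the same for the moment, N m; "finger_gap": finger opening in m.
Only numpy, scipy, OpenCV 4.12 (cv2) and the standard library are available. Lean on these libraries where they do the work, as an engineer would, in place of code of your own. Each camera call takes 0.05 s, during which the arm holds its last target. There are 200 camera calls.

### The job

Show the pupil how to go on with the painting by pointing with the fingertips, close above each thing and without touching anything: first at the hair of the fan brush, then at the middle of the large mixing well of the palette, then at the middle of the bare tree's branches in the picture, staying two seconds over each. Do not come down low over the other brushes, the leafy tree or the leafy bush, which would mislead the pupil. Last, raise the hand clear, 20 cm or more above the table, and leave everything as it lies.

Things in the scene. Friction and masses are not known exactly. Their poses are not given: they have to be found in the camera images.
- brush_tray: Fixed wooden brush tray, 215 x 215 mm; two notched rails along its y, 40 mm high, hold four brushes side by side in any order, 48 mm apart, hair towards the tray's +x. Turned by up to 13 degrees. Tray, palette and canvas lie side by side in any order. Unlisted bystanders: tape roll and palette knife near the robot; cup, jars, bottle up to 150 mm high beyond x = 0.71 m. Origin: under its middle.
- fan_brush_head (a point): Fan brush: brown wooden handle, metal ferrule, hair spread flat like a fan, 57 mm wide and 34 mm long. To be pointed at. The point lies in the middle of its hair, on the upper side, about 34 mm above the table; x of its frame points from handle to hair, z up.
- wide_brush_head (a point): Wide flat brush, straight-cut hair 26 mm wide. Not to be pointed at. The point lies in the middle of its hair, on the upper side, about 34 mm above the table; x of its frame points from handle to hair, z up.
- round_brush_head (a point): Pointed round brush, hair 9 mm thick. Not to be pointed at. The point lies in the middle of its hair, on the upper side, about 34 mm above the table; x of its frame points from handle to hair, z up.
- small_brush_head (a point): Small flat brush, straight-cut hair 12 mm wide. Not to be pointed at. The point lies in the middle of its hair, on the upper side, about 34 mm above the table; x of its frame points from handle to hair, z up.
- fan_brush: The loose fan brush itself, 215 mm long, 8 mm thick, 18 g. Origin: under its handle, 80 mm behind the middle of its hair; x from handle to hair. Must stay as it lies.
- wide_brush: The loose wide brush itself, 215 mm long, 8 mm thick, 18 g. Origin: under its handle, 80 mm behind the middle of its hair; x from handle to hair. Must stay as it lies.
- round_brush: The loose round brush itself, 215 mm long, 8 mm thick, 18 g. Origin: under its handle, 80 mm behind the middle of its hair; x from handle to hair. Must stay as it lies.
- small_brush: The loose small brush itself, 215 mm long, 8 mm thick, 18 g. Origin: under its handle, 80 mm behind the middle of its hair; x from handle to hair. Must stay as it lies.
- palette: Fixed white plastic palette, 330 x 230 mm, floor 4 mm thick, walls up to 12 mm above the table. Seven small paint wells run along its -y side; on its +x half lies the large mixing well, on its -x half a smaller mixing well, in which the tin stands, and a thumb hole. Turned by up to 13 degrees. Origin: under its middle; z up.
- large_well (a point): Middle of the floor of the large mixing well (157 x 174 mm inside), 4 mm above the table. To be pointed at.
- canvas: Fixed stretched canvas, 300 mm (x) by 240 mm (y), 18 mm high, lying flat with a half-finished picture of a church: the picture's top is towards the canvas's -x, its right-hand side towards +y. Right of the church stands a bare tree, left of it a leafy tree, and below the bare tree, in the foreground, a leafy bush. Turned by up to 13 degrees. Origin: under its middle; z up.
- bare_tree (a point): Middle of the bare branches (about 60 mm wide, 80 mm high, thin dark lines without leaves) of the bare tree in the picture, on the canvas surface 18 mm above the table. To be pointed at.
- leafy_tree (a point): Middle of the round crown of the painted leafy tree (about 60 mm), on the canvas surface. Not to be pointed at.
- leafy_bush (a point): Middle of the painted leafy bush (about 60 mm wide, 35 mm high), on the canvas surface. Not to be pointed at.
- tin: Bystander, loose. Origin: centre of its underside. Open steel tin, 77 mm across, 100 mm high, standing in the palette's smaller mixing well, about 165 mm from the middle of the large one.
- eraser: Bystander, loose. Origin: centre of its underside. White eraser in a card sleeve, 22 x 42 x 12 mm, lying on the canvas near the picture's top right corner.
Things that resemble listed ones, but are neither listed nor needed, are in the scene too. What is shaped like the small_brush but blue is not meant.

How it is judged:
By the outcome, as a careful person would: the job done as asked, in the order asked, and still so for the second after the job is handed in, with the robot touching nothing.
It also fails if it takes over 66 s, if anything falls off the work surface, if the arm or the gripper's body presses on something with over 40 N, if the wrist force passes 120 N, or if a joint passes its speed limit or range.

## Working session

There is one attempt and no reset: what is moved stays moved. The work goes in short steps, Python scripts to look and compute and a tool call to move; the robot and the scene stay as the last step left them, time stands still between calls to the robot, and variables do not carry over. Pictures are saved under pics/ and viewed, about 8 in all and at most 12, crops included, and the job is handed in when it is done.

Besides the shell and the picture viewer there is one more tool, called after "Call:" as name(argument=value, ...), one argument or row to a line, values as JSON. arm_command: Moves the arm, as the interface text tells. Its arguments: {"type":"object","properties":{"moves":{"type":"array","items":{"type":"array","items":{"type":"number"}}},"squeeze":{"type":"number"}},"required":["moves"]}

```bash
mkdir -p pics
cat > h.py <<'E'
import numpy as np, cv2
from workcell import env
def ray(cal,u,v,z):
    T=np.array(cal["pose"]); d=T[:3,:3]@np.array([(u-cal["cx"])/cal["fx"],(v-cal["cy"])/cal["fy"],1]); o=T[:3,3]
    return o+d*(z-o[2])/d[2]
def pix(cal,p):
    T=np.array(cal["pose"]); q=T[:3,:3].T@(np.array(p)-T[:3,3])
    return [cal["fx"]*q[0]/q[2]+cal["cx"],cal["fy"]*q[1]/q[2]+cal["cy"]]
E
python3 - <<'E'
from h import *
s=env.get_state(); print(s["clock"],s["tcp_pos"],s["orientation"],env.finger_overhang)
im,d=env.read_camera("top"); cv2.imwrite("pics/top.png",im); np.save("top_d.npy",d)
c=env.get_calibration("top"); print(c)
cv2.imwrite("pics/top_big.png",cv2.resize(im,(800,600),interpolation=cv2.INTER_CUBIC))
E
```

```text
0.0 [ 0.21674215 -0.53202723  0.24738295] [-9.53223565e-04  9.81355761e-01  1.92197698e-01 -8.01557610e-05] 0.017
{'fx': 519.3183702820797, 'fy': 519.3183702820797, 'cx': 281.15581349685885, 'cy': 208.96581256074873, 'pose': array([[-0.02466946, -0.99540661,  0.0925046 ,  0.29519966],
       [-0.99949627,  0.02640678,  0.01760391, -0.00405631],
       [-0.0199658 , -0.09202372, -0.99555663,  1.35909572],
       [ 0.        ,  0.        ,  0.        ,  1.        ]])}
```

View pics/top_big.png

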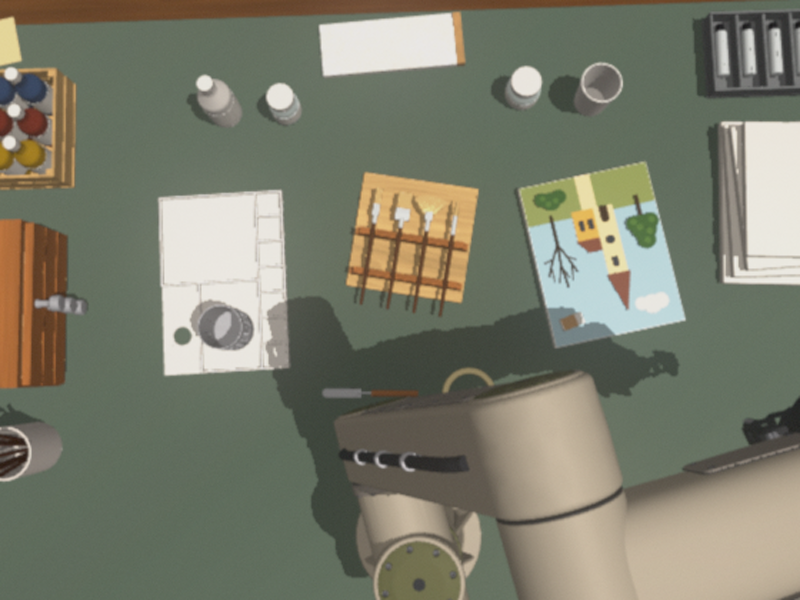

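The top view shows the palette at left, the tray in the middle and the canvas at right. In the 800x600 picture the fan brush is third from the left with its hair near (428,211), the large well is near (209,239), and the bare tree is near (561,262). Next I'll zoom in on all three.

Run:
```python
from h import *
im=cv2.imread("pics/top.png")
def crop(x,y,w,h,k):
    c=cv2.resize(im[y:y+h,x:x+w],None,fx=k,fy=k,interpolation=cv2.INTER_CUBIC)
    for i in range(0,w,10): cv2.line(c,(i*k,0),(i*k,5),(0,0,255),1); cv2.putText(c,str(x+i),(i*k,14),0,.3,(0,0,255))
    for i in range(0,h,10): cv2.line(c,(0,i*k),(5,i*k),(0,0,255),1); cv2.putText(c,str(y+i),(6,i*k+4),0,.3,(0,0,255))
    return c
a=crop(245,125,90,50,4)   # 360x200
b=crop(355,110,100,75,4)
p=crop(105,125,100,140,4)
out=np.zeros((600,800,3),np.uint8); out[:200,:360]=a; out[210:510,:400]=b; out[:560,400:800]=p
cv2.imwrite("pics/crops.png",out)
```

```text
(no output)
```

View pics/crops.png

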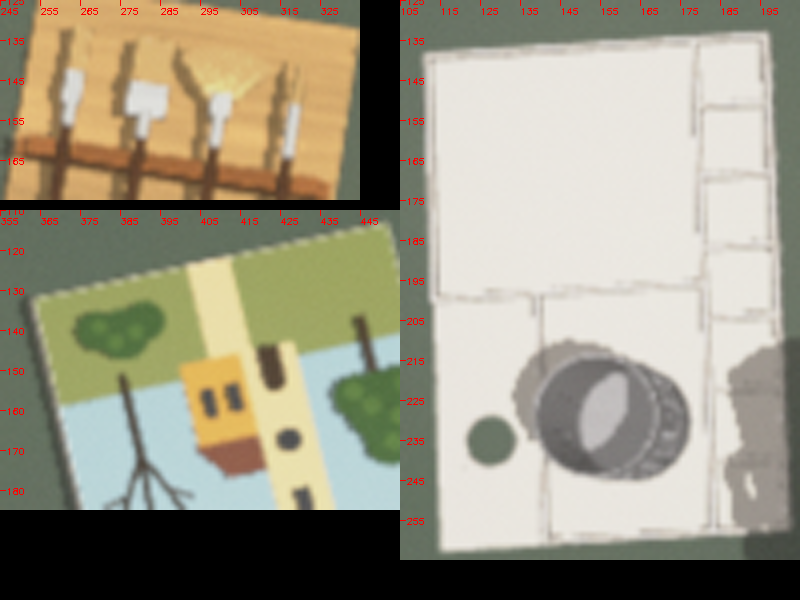

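Run:
```python
from h import *
c=env.get_calibration("top"); r=lambda u,v,z: ray(c,u,v,z).round(4)
print("fan",r(301.5,142,.034),"ferrule end",r(300.3,149,.034),"handle end",r(290,217,.034))
for n,q in dict(wide=(282,140),small=(319,143),round=(264,137)).items(): print(n,r(*q,.034))
cor=[(435,58),(697,43),(703,288),(440,297)]
W=np.array([r(105+(x-400)/4,125+y/4,.008) for x,y in cor]); print("well",W,W.mean(0),np.linalg.norm(W-np.roll(W,1,0),axis=1))
im=cv2.imread("pics/top.png"); 
m=np.zeros(im.shape[:2],np.uint8); m[166:206,375:412]=1
g=im.max(2); m=((g<150)&(m>0)).astype(np.uint8)
ys,xs=np.where(m); print(xs.min(),xs.max(),ys.min(),ys.max(),xs.mean(),ys.mean())
print("tree",r(392.7,184,.018), "bbox",r(xs.min(),ys.min(),.018),r(xs.max(),ys.max(),.018))
print("leafy",r(450,160,.018),"bush",r(385,141,.018),"canvas corners",r(363,131,.018),r(452,114,.018),r(479,224,.018),r(388,243,.018))
print("tin",r(155,228,.1))
s=env.get_state();print(s["clock"]); cw=env.get_calibration("wrist")["pose"]; print(cw)
```

```text
fan [ 0.5912 -0.0376  0.034 ] ferrule end [ 0.5729 -0.034   0.034 ] handle end [ 0.3971 -0.0027  0.034 ]
wide [0.5979 0.0128 0.034 ]
small [ 0.5872 -0.0828  0.034 ]
round [0.6072 0.0593 0.034 ]
well [[0.6183 0.4611 0.008 ]
 [0.6233 0.2859 0.008 ]
 [0.4593 0.283  0.008 ]
 [0.4581 0.4569 0.008 ]] [0.53975  0.371725 0.008   ] [0.16025505 0.17527133 0.16402564 0.17390414]
375 411 166 205 390.3719806763285 185.18840579710144
tree [ 0.4772 -0.2713  0.018 ] bbox [ 0.5257 -0.2275  0.018 ] [ 0.4212 -0.3159  0.018 ]
leafy [ 0.536  -0.4224  0.018 ] bush [ 0.591  -0.2563  0.018 ] canvas corners [ 0.6194 -0.2     0.018 ] [ 0.6578 -0.4342  0.018 ] [ 0.3676 -0.4873  0.018 ] [ 0.3248 -0.2525  0.018 ]
tin [0.3737 0.327  0.1   ]
0.05
[[ 0.37732497 -0.88691991 -0.26645628  0.28472443]
 [-0.92607896 -0.36196081 -0.10659332 -0.50383783]
 [-0.00190699  0.28697987 -0.95793471  0.3729686 ]
 [ 0.          0.          0.          1.        ]]
```

Sizes and spacings agree: the well measures 160-164 x 175 mm, the brushes are about 48 mm apart, and the tin is 0.17 m from the well's middle. Next I'll move high above the fan brush, with the gripper shut and turned to align with the axes.

Call:
arm_command(
  moves=[
    [1,40,-24,0,-0.1],
    [1,80,-48,0,-0.2],
    [1,120,-72,0,-0.3],
    [1,160,-95,0,-0.4],
    [1,200,-119,0,-0.5],
    [1,240,-143,0,-0.6],
    [1,280,-167,0,-0.7],
    [1,320,-191,0,-0.8],
    [1,360,-215,0,-0.9],
    [1,400,-239,0,-1.0],
    [1,440,-263,0,-1.1],
    [1,480,-287,0,-1.184],
  ],
)

```text
clock: 1.25
tcp_pos: [0.5538, -0.0838, 0.2478]
orientation: [-0.0, 0.706, 0.708, -0.0]
wrist_force: [0.5, -0.4, -0.1]
finger_gap: -0.0
```

Run:
```python
from h import *
s=env.get_state(); print(s["clock"],s["tcp_pos"],s["orientation"],s["finger_gap"],s["joint_pos"])
c=env.get_calibration("wrist"); im,d=env.read_camera("wrist")
np.savez("w1.npz",im=im,d=d,**c); print(np.array(c["pose"]).round(3))
cv2.imwrite("pics/w1.png",im)
```

```text
1.25 [ 0.55375239 -0.08383657  0.24778351] [-3.19716014e-04  7.05733590e-01  7.08477181e-01 -2.85091586e-04] -4.2433844533341906e-05 [-2.93484249e-01  2.84845823e-01  5.84663926e-03  1.29262967e+00
 -2.02179793e-04  1.27343214e+00]
[[ 1.     0.004  0.     0.554]
 [ 0.004 -0.958 -0.287 -0.01 ]
 [-0.001  0.287 -0.958  0.373]
 [ 0.     0.     0.     1.   ]]
```

View pics/w1.png

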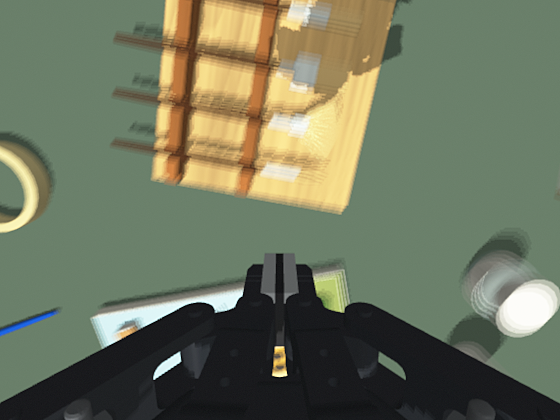

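The wrist view is blurred because the arm was still moving, but it shows the fan hair near (322,128), third brush from the top. I'll move over it and let the arm settle.

Call:
arm_command(
  moves=[
    [1,25,19,0,0],
    [1,49,38,0,0],
    [1,49,38,0,0],
    [1,49,38,0,0],
    [1,49,38,0,0],
  ],
)

```text
clock: 1.8
tcp_pos: [0.5904, -0.0373, 0.2479]
orientation: [-0.0, 0.707, 0.707, -0.0]
wrist_force: [0.1, -0.6, -0.5]
finger_gap: -0.0001
```

Run:
```python
from h import *
s=env.get_state(); print(s["clock"],s["tcp_pos"],s["wrist_force"])
c=env.get_calibration("wrist"); im,d=env.read_camera("wrist")
np.savez("w2.npz",im=im,d=d,**c)
for p in ([.5912,-.0376,.034],s["tcp_pos"]): print(pix(c,p))
u,v=pix(c,[.5912,-.0376,.034])
cv2.drawMarker(im,(int(u),int(v)),(0,0,255),0,8,1)
cv2.imwrite("pics/w2.png",im)
```

```text
1.8 [ 0.5904431  -0.03733133  0.2478902 ] [ 0.09557493 -0.59471712 -0.4659232 ]
[np.float64(279.9528738864054), np.float64(182.0509716779725)]
[np.float64(278.7202587381945), np.float64(292.2477016375892)]
```

View pics/w2.png

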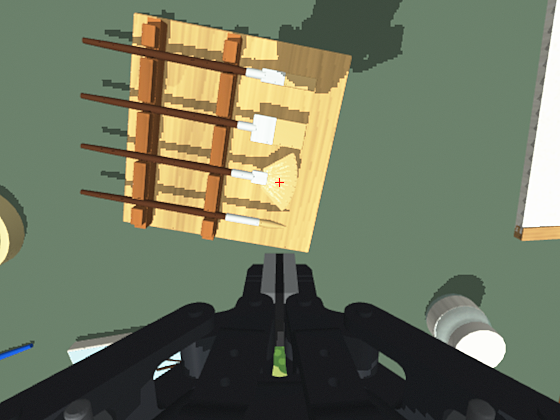

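The hair spans (267,178) to (298,183), so its middle is about (282,181), within 2 mm of my mark at (280,182). I'll come down to about 16 mm above the hair.

Call:
arm_command(
  moves=[
    [1,1,2,30,0],
    [1,1,2,70,0],
    [1,1,2,110,0],
    [1,1,2,140,0],
    [1,1,2,160,0],
    [1,1,2,172,0],
    [1,1,2,178,0],
    [1,1,2,181,0],
    [1,1,2,181,0],
    [1,1,2,181,0],
    [1,1,2,181,0],
    [1,1,2,181,0],
  ],
)

```text
clock: 3.05
tcp_pos: [0.5937, -0.0357, 0.068]
orientation: [0.001, 0.707, 0.707, 0.0]
wrist_force: [-0.5, 1.0, -0.5]
finger_gap: -0.0001
```

Run:
```python
from h import *
im,d=env.read_camera("side"); c=env.get_calibration("side")
s=env.get_state(); t=s["tcp_pos"]; print(s["clock"],t,s["wrist_force"])
print([pix(c,[t[0],t[1],t[2]-.017]), pix(c,[.593,-.0365,.034])])
u,v=map(int,pix(c,[t[0],t[1],t[2]-.017])); x=min(max(u-70,0),420);y=min(max(v-52,0),316)
cv2.imwrite("pics/s1.png",cv2.resize(im[y:y+104,x:x+140],None,fx=5,fy=5,interpolation=cv2.INTER_CUBIC)); print(x,y)
```

```text
3.1 [ 0.59354069 -0.03571525  0.06784442] [ 0.942998   -0.29948553 -0.18390526]
[[np.float64(360.99690885580384), np.float64(221.02682533172168)], [np.float64(360.23421740753236), np.float64(227.09439991013517)]]
290 169
```

View pics/s1.png

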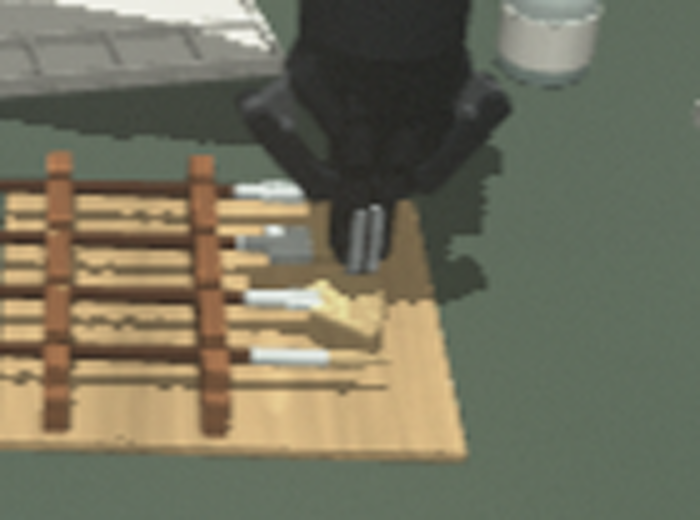

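The side view shows the fingertips at crop (366,270), just above the fan hair at about (348,295), with clear air between. I'll shift back 2 mm and dwell.

Call:
arm_command(
  moves=[
    [1,-1,-2,0,0],
    [1,-1,-2,0,0],
    [1,-1,-2,0,0],
    [1,-1,-2,0,0],
    [1,-1,-2,0,0],
    [1,-1,-2,0,0],
    [1,-1,-2,0,0],
    [1,-1,-2,0,0],
    [1,-1,-2,0,0],
    [1,-1,-2,0,0],
    [1,-1,-2,0,0],
    [1,-1,-2,0,0],
  ],
)

```text
clock: 4.3
tcp_pos: [0.5912, -0.0367, 0.0673]
orientation: [0.0, 0.707, 0.707, -0.0]
wrist_force: [0.3, 0.1, -0.3]
finger_gap: -0.0
```

Call:
arm_command(
  moves=[
    [1,0,0,0,0],
    [1,0,0,0,0],
    [1,0,0,0,0],
    [1,0,0,0,0],
    [1,0,0,0,0],
    [1,0,0,0,0],
    [1,0,0,0,0],
    [1,0,0,0,0],
    [1,0,0,0,0],
    [1,0,0,0,0],
    [1,0,0,0,0],
    [1,0,0,0,0],
  ],
)

```text
clock: 5.5
tcp_pos: [0.5912, -0.0367, 0.0673]
orientation: [0.0, 0.707, 0.707, -0.0]
wrist_force: [0.6, 0.5, 0.6]
finger_gap: 0.0001
```

Call:
arm_command(
  moves=[
    [1,0,0,-30,0],
    [1,0,0,-70,0],
    [1,0,0,-110,0],
    [1,0,0,-150,0],
    [1,0,0,-180,0],
    [1,40,-5,-180,0],
    [1,80,-10,-180,0],
    [1,120,-15,-180,0],
    [1,160,-20,-180,0],
    [1,200,-25,-180,0],
    [1,240,-30,-180,0],
    [1,280,-37,-180,0],
  ],
)

```text
clock: 6.7
tcp_pos: [0.5539, 0.2449, 0.2473]
orientation: [0.0, 0.707, 0.707, 0.0]
wrist_force: [0.9, -0.5, 0.2]
finger_gap: -0.0
```

Call:
arm_command(
  moves=[
    [1,40,-5,0,0],
    [1,80,-10,0,0],
    [1,115,-14,0,0],
    [1,127,-14,0,0],
    [1,127,-14,0,0],
    [1,127,-14,0,0],
    [1,127,-14,0,0],
  ],
)

```text
clock: 7.4
tcp_pos: [0.5406, 0.3688, 0.2473]
orientation: [0.0, 0.708, 0.706, -0.0]
wrist_force: [0.0, -0.1, -0.4]
finger_gap: 0.0001
```

Run:
```python
from h import *
s=env.get_state(); print(s["clock"],s["tcp_pos"],s["joint_pos"])
c=env.get_calibration("wrist"); im,d=env.read_camera("wrist")
u,v=pix(c,[.5398,.3717,.004]); print(u,v)
cv2.drawMarker(im,(int(u),int(v)),(0,0,255),0,8,1)
cv2.imwrite("pics/w3.png",im)
```

```text
7.4 [0.54060535 0.36879145 0.2472998 ] [ 4.76328465e-01  4.74877727e-01  2.83449652e-01  1.37971392e+00
 -4.90322021e-04  2.04888197e+00]
278.2603436220019 173.35724025221774
```

View pics/w3.png

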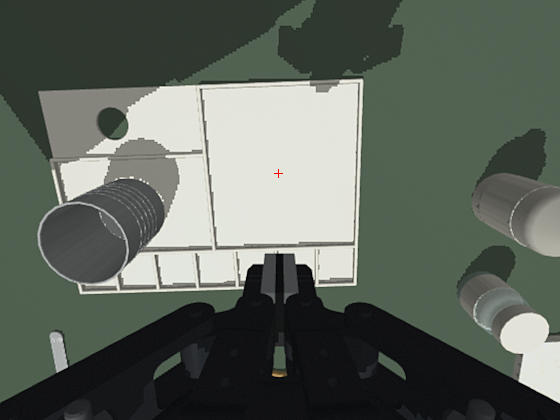

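The wrist view shows the large well's inner corners at about (203,88), (360,83), (355,243) and (213,247). Their diagonals cross at (282,169), so I'll shift about 3-4 mm. I'll go halfway down first, then check the arm's clearance to the tin.

Call:
arm_command(
  moves=[
    [1,6,3,30,0],
    [1,6,3,60,0],
    [1,6,3,90,0],
    [1,6,3,110,0],
    [1,6,3,110,0],
    [1,6,3,110,0],
  ],
)

```text
clock: 8.05
tcp_pos: [0.5435, 0.3753, 0.1378]
orientation: [0.0, 0.708, 0.707, -0.0]
wrist_force: [0.0, -0.3, 1.6]
finger_gap: -0.0002
```

Run:
```python
from h import *
im,d=env.read_camera("side"); s=env.get_state(); print(s["clock"],s["tcp_pos"])
cv2.imwrite("pics/s2.png",im)
```

```text
8.1 [0.54413792 0.37587056 0.13874853]
```

View pics/s2.png

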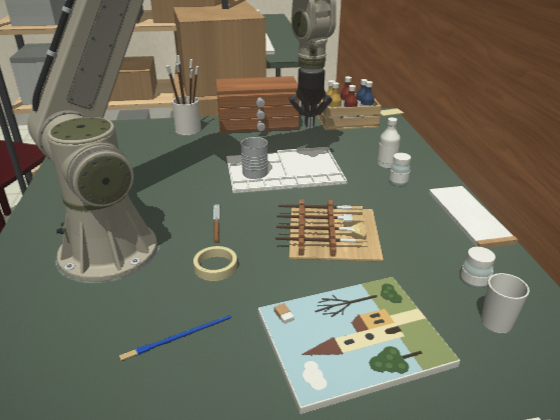

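The side view shows the slim hand column well clear of the tin at (255,158), with the forearm far above. I'll finish the descent and dwell.

Call:
arm_command(
  moves=[
    [1,0,0,30,0],
    [1,0,0,60,0],
    [1,0,0,80,0],
    [1,0,0,92,0],
    [1,0,0,98,0],
    [1,0,0,100,0],
    [1,0,0,100,0],
    [1,0,0,100,0],
    [1,0,0,100,0],
    [1,0,0,100,0],
    [1,0,0,100,0],
    [1,0,0,100,0],
  ],
)

```text
clock: 9.3
tcp_pos: [0.5432, 0.3763, 0.0374]
orientation: [0.0, 0.707, 0.707, 0.0]
wrist_force: [0.1, -0.4, 0.1]
finger_gap: 0.0002
```

Call:
arm_command(
  moves=[
    [1,0,0,0,0],
    [1,0,0,0,0],
    [1,0,0,0,0],
    [1,0,0,0,0],
    [1,0,0,0,0],
    [1,0,0,0,0],
    [1,0,0,0,0],
    [1,0,0,0,0],
    [1,0,0,0,0],
    [1,0,0,0,0],
    [1,0,0,0,0],
    [1,0,0,0,0],
  ],
)

```text
clock: 10.5
tcp_pos: [0.5432, 0.3763, 0.0373]
orientation: [0.0, 0.707, 0.707, -0.0]
wrist_force: [-0.2, -0.8, 0.4]
finger_gap: -0.0003
```

Call:
arm_command(
  moves=[
    [1,0,0,0,0],
    [1,0,0,0,0],
    [1,0,0,0,0],
    [1,0,0,0,0],
    [1,0,0,0,0],
    [1,0,0,0,0],
    [1,0,0,0,0],
    [1,0,0,0,0],
    [1,0,0,0,0],
    [1,0,0,0,0],
  ],
)

```text
clock: 11.5
tcp_pos: [0.5432, 0.3763, 0.0372]
orientation: [0.0, 0.707, 0.707, -0.0]
wrist_force: [0.8, 0.4, -0.1]
finger_gap: -0.0
```

Call:
arm_command(
  moves=[
    [1,0,0,-40,0],
    [1,0,0,-80,0],
    [1,0,0,-120,0],
    [1,0,0,-160,0],
    [1,0,0,-190,0],
    [1,0,0,-210,0],
    [1,-40,-4,-210,0],
    [1,-80,-8,-210,0],
    [1,-120,-12,-210,0],
    [1,-160,-16,-210,0],
    [1,-200,-20,-210,0],
    [1,-240,-24,-210,0],
  ],
)

```text
clock: 12.7
tcp_pos: [0.5188, 0.1348, 0.2475]
orientation: [0.0, 0.707, 0.707, 0.0]
wrist_force: [-0.4, -0.0, -0.3]
finger_gap: 0.0003
```

Call:
arm_command(
  moves=[
    [1,-40,-5,0,0],
    [1,-80,-10,0,0],
    [1,-120,-15,0,0],
    [1,-160,-20,0,0],
    [1,-200,-25,0,0],
    [1,-240,-30,0,0],
    [1,-280,-35,0,0],
    [1,-320,-40,0,0],
    [1,-360,-42,0,0],
    [1,-395,-42,0,0],
    [1,-407,-42,0,0],
    [1,-407,-42,0,0],
  ],
)

```text
clock: 13.9
tcp_pos: [0.4769, -0.2722, 0.247]
orientation: [-0.0, 0.708, 0.706, 0.0]
wrist_force: [0.2, 0.3, -0.6]
finger_gap: 0.0003
```

Call:
arm_command(
  moves=[
    [1,0,0,0,0],
    [1,0,0,0,0],
    [1,0,0,0,0],
  ],
)

```text
clock: 14.2
tcp_pos: [0.4773, -0.2693, 0.2475]
orientation: [-0.0, 0.706, 0.708, 0.0]
wrist_force: [-0.3, 0.2, -0.8]
finger_gap: 0.0001
```

Run:
```python
from h import *
s=env.get_state(); print(s["clock"],s["tcp_pos"],s["joint_pos"])
c=env.get_calibration("wrist"); im,d=env.read_camera("wrist")
u,v=pix(c,[.4772,-.2713,.018]); print(u,v)
cv2.drawMarker(im,(int(u),int(v)),(0,0,255),0,8,1)
cv2.imwrite("pics/w4.png",im)
```

```text
14.2 [ 0.47733662 -0.2692602   0.24749772] [-6.60134347e-01  2.60899834e-01 -2.69850667e-02  1.28293866e+00
  7.94522463e-05  9.08709926e-01]
278.77285801032156 180.57081956196066
```

View pics/w4.png

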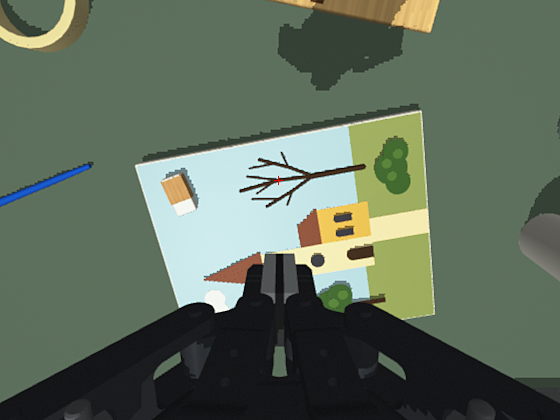

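The wrist view shows the bare branches from the fork at (310,177) to the tips at (240,190), rows 152-207, so the middle is about (275,181). The eraser at (180,193) is well away. I'll go down, dwell, and rise.

Call:
arm_command(
  moves=[
    [1,-2,-3,30,0],
    [1,-2,-3,70,0],
    [1,-2,-3,110,0],
    [1,-2,-3,145,0],
    [1,-2,-3,170,0],
    [1,-2,-3,185,0],
    [1,-2,-3,193,0],
    [1,-2,-3,196,0],
    [1,-2,-3,196,0],
    [1,-2,-3,196,0],
    [1,-2,-3,196,0],
    [1,-2,-3,196,0],
  ],
)

```text
clock: 15.45
tcp_pos: [0.4746, -0.2731, 0.0521]
orientation: [0.001, 0.707, 0.707, 0.0]
wrist_force: [0.7, 0.5, 0.8]
finger_gap: 0.0001
```

Call:
arm_command(
  moves=[
    [1,0,0,0,0],
    [1,0,0,0,0],
    [1,0,0,0,0],
    [1,0,0,0,0],
    [1,0,0,0,0],
    [1,0,0,0,0],
    [1,0,0,0,0],
    [1,0,0,0,0],
    [1,0,0,0,0],
    [1,0,0,0,0],
    [1,0,0,0,0],
    [1,0,0,0,0],
  ],
)

```text
clock: 16.65
tcp_pos: [0.4742, -0.2727, 0.0513]
orientation: [0.0, 0.707, 0.707, -0.0]
wrist_force: [1.1, -0.1, 1.2]
finger_gap: -0.0004
```

Call:
arm_command(
  moves=[
    [1,0,0,0,0],
    [1,0,0,0,0],
    [1,0,0,0,0],
    [1,0,0,0,0],
    [1,0,0,0,0],
    [1,0,0,0,0],
    [1,0,0,0,0],
    [1,0,0,0,0],
    [1,0,0,0,0],
    [1,0,0,0,0],
    [1,0,0,0,0],
    [1,0,0,0,0],
  ],
)

```text
clock: 17.85
tcp_pos: [0.4742, -0.2727, 0.0513]
orientation: [0.0, 0.707, 0.707, -0.0]
wrist_force: [-0.0, 0.8, 0.2]
finger_gap: -0.0005
```

Call:
arm_command(
  moves=[
    [1,0,0,-40,0],
    [1,0,0,-80,0],
    [1,0,0,-120,0],
    [1,0,0,-160,0],
    [1,0,0,-200,0],
    [1,0,0,-230,0],
    [1,0,0,-240,0],
    [1,0,0,-240,0],
    [1,0,0,-240,0],
    [1,0,0,-240,0],
    [1,0,0,-240,0],
    [1,0,0,-240,0],
  ],
)

```text
clock: 19.05
tcp_pos: [0.4738, -0.2725, 0.2902]
orientation: [-0.001, 0.707, 0.707, -0.0]
wrist_force: [0.1, 1.0, 0.7]
finger_gap: 0.0003
```

Run:
```python
from h import *
s=env.get_state(); print(s["clock"],s["tcp_pos"],s["wrist_force"],np.abs(s["qvel"]).max())
im,d=env.read_camera("side"); cv2.imwrite("pics/s3.png",im)
```

```text
19.05 [ 0.47384127 -0.27245205  0.29016268] [0.1107524  1.02125129 0.70597156] 0.009911553555709484
```

View pics/s3.png

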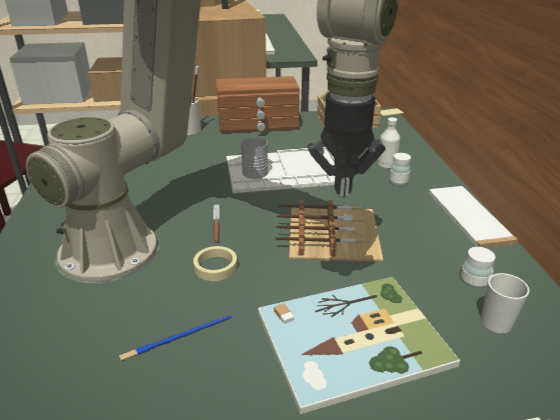

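The side view shows nothing moved: tin (255,158), eraser (286,313), brushes as before. The fingertips are at 0.273 m.

```bash
python3 -c "
from workcell import env
print(env.hand_in())"
```

```text
the job is handed in; nothing more can be done
None
```

I pointed with shut fingertips at the fan brush's hair, then the middle of the large well, then the bare tree's branches, and handed the job in at about 19 s. I held each point for 2.2 s or longer.

- **Position over each target:** By TCP readings, the fingertips stood about 15–16 mm above each surface. They were within about 2–3 mm sideways of the position I estimated for each target.
- **Travel between targets:** All moves between targets were at about 0.23 m fingertip height.
- **Last checks:** The hand was raised so the fingertips stand at about 0.27 m. Wrist force stayed at noise level (under 2 N) in every reading. The last side picture shows the brushes, tin and eraser where they were.
- **Disagreements between views:**
  - **Well middle:** the top and wrist views disagreed by about 4–6 mm, and I used a point between them, nearer the wrist view.
  - **Fan hair:** the side view suggested the fingertips were a few mm too far forward, so I moved back 2 mm before the dwell.

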